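# Draw the tall test plate from the slanted rack and stand it in the upright stand

## Robot

A 6-joint arm with a two-finger parallel gripper is mounted at the origin on a cart in front of the work surface, level with it; the furniture and walls round the work are solid. World frame = base frame: x ahead of the robot, y to its left, z up, the work surface at z = 0. Lengths are in mm, angles in degrees, forces in N, time in s.
With the tool pointing down it reaches from about 350 to 850 mm from the base axis. Payload 8.1 kg.
Tool frame: the origin (TCP) lies midway between the tips of the shut fingers; the grasp point (between the pads) lies 19 mm behind it; z points along the fingers, y is the direction in which the jaws open and shut (so a half turn about z gives the same grasp; the last joint's range is limited). The gripper opens to 85 mm and grips with 20 to 120 N. Pads are 22 mm wide; open, the fingers measure 114 mm over their backs; the gripper's body (76 mm by 85 mm) begins 54 mm behind the grasp point. The pads swing forward as they close: fully open they stand 13 mm farther back than shut.
Start: joints at [-68.549, 7.471, 85.268, -0, 87.261, -4.893], TCP at [266.281, -537.68, 208.192] pointing down, gripper open.
Joint ranges: [-169.43, 169.43], [-51.17, 129.36], [1.28, 143.12], [-76.62, 256.62], [0, 156.53], [-152.29, 152.29]. Speed limits (degrees/s): [136.94, 136.94, 159.86, 180, 180, 180].

## Interface

Orientations are given as [roll, pitch, yaw] about the fixed x, y, z axes, in that order (R = Rz(yaw) Ry(pitch) Rx(roll)).
In Python, from bench import telemetry, snapshot, camera_params, job gives the robot as it stands. The module is installed in compiled form; this text tells all that it offers.
- The arm moves only by the shell command python3 -m jog 'ROWS' [FORCE]. ROWS is JSON, a list that holds one entry, the list of rows, each a list of 7 numbers: the shift along the tool's x, y, z in units of 50 mm (1.0 is 50 mm), then the turn, a rotation vector about the tool's x, y, z in units of 2 pi rad (1.0 is 2 pi rad), then the opening, from 0 (shut) to 1 (fully open). In form: [[[dx, dy, dz, rx, ry, rz, claw], ...]]. A call has 1 to 12 rows; each row shifts and turns the commanded pose from where the row before left it, along the tool's axes as they then stand; what a row does not reach is not made up. A row lasts 1/8 s, in which the tool goes at most 62.5 mm and 10.7 degrees, less where a joint would pass 70% of its speed; a pose out of reach is approached as far as the arm can. A call with a number of a shift or a turn outside -1 to 1 is refused whole. A call with a gripper value outside its range is refused whole. The fingers move at their own pace and stop on an object; FORCE is the grip in N (left out, the last holds). Time passes only in rows, so rows that do not move let the fingers close. It gives the time, the measured TCP pose, the force and the opening at its end, in the units of the state.
- telemetry.sense(): the state, without advancing time (a new reading comes with each control period).
- snapshot(name): name is "scene" or "side" or "wrist"; returns (picture, depth): 420x560x3 uint8, red, green, blue; 420x560 float32, mm along the optical axis (not along the pixel's ray), 0 where there is no reading.
- camera_params(name): a dict with "K" (3x3 intrinsics, pixels), "extrinsics" (4x4, takes a point from camera to world coordinates). Camera axes: x right, y down, z forward; pixel columns grow to the right and rows downward; lengths in mm; the calibration is good to about 2 mm. A picture is of the moment at which its call begins: read the wrist's pose just before it. camera_params takes no time and is no camera call; for the wrist camera it gives the pose at the moment of the call.
- job.hand_in(): hands the job in, once; it reports no verdict.
The state is a dict: "time": time; "joint_pos": joint angles; "qd": joint speeds; "joint_efforts": joint torques, N m; "tool_pos": TCP position; "tcp_rot": TCP orientation; "ft_force": force on the tool from outside, world axes, zero at the start; "wrist_torque": the same for the moment, N m; "finger_gap": finger opening in mm.
Only numpy, scipy, OpenCV 4.12 (cv2) and the standard library are available. Lean on these libraries where they do the work, as an engineer would, in place of code of your own. Each camera call takes 0.05 s, during which the arm holds its last target. There are 200 camera calls.

## Task

Draw the tallest of the three test plates up out of its slot in the leaning storage rack (the black strip along its top edge is the handle) and stand it with the strip uppermost in the slot of the single upright stand. Lower it right to the bottom of the slot before you let go, and leave it standing there. Leave the two shorter plates in the rack and do not disturb the other things on the bench.

Things in the scene. Friction and masses are not known exactly. Their poses are not given: they have to be found in the camera images.
- plate_rack: Fixed rack, base 250x125x8 mm, three slots in a row, each between two grey U-channels. Origin: centre of base underside; x along the row, away from the robot, y along the plates' width. Slot floors at x = -50, 10, 70 mm, 22 mm above the bench; slots 8 mm wide, leaning 25 degrees from vertical, tops towards -x (the robot). They guide a plate's lower 75 mm; nothing is above.
- tall_plate_mid (a point): The tall plate, 150 mm tall, 90 wide, sheet 5 thick, 0.13 to 0.25 kg; black grip strip 10 thick, 80 wide along its top 22 mm. This point is its centre, 75 mm above its foot. x through the thickness, y along the width, z up the plate; the strip's centre is at z = +64 mm. Starts in any of the three slots, leaning 25 degrees, top towards the robot.
- tall_plate_foot (a point): The middle of the tall plate's lower edge, opposite the grip strip; same axes as tall_plate_mid.
- plate_stand: Fixed stand, base 100x150x10 mm, with two grey U-channels forming one vertical slot. Origin: centre of base underside; y along the slot, x across, z up. Slot 9 mm wide and 98 mm long; its lips flare from 50 mm to 69 mm above the bench, where the mouth is about 26 mm wide; the end walls flare too. The plate may go in either way round.
- slot_floor (a point): The middle of the floor of the stand's slot, 10 mm above the bench, on which the plate's foot rests when fully down; same axes as the stand.
- short_plate_a_mid (a point): Centre of a shorter plate, 115 mm tall, otherwise like the tall one (90 mm wide, 5 mm thick, same grip strip), in another slot of the rack. Same axes. It stays there.
- short_plate_b_mid (a point): Centre of the other shorter plate, 115 mm tall, in the remaining slot of the rack. Same axes. It stays there.
- weight_case: Closed dark blue weight case, 78 x 128 x 37 mm, on the bench in front of the precision balance; a bystander. Origin: centre of its underside.
- sample_tin: Round white screw-lid tin, 60 mm across, 28 mm tall, right of the precision balance's pan; a bystander. Origin: centre of its underside.
- beaker: Glass beaker, 53 mm across, 70 mm tall, behind and to the right of the stand; a bystander. Origin: centre of its underside.

How it is judged:
By the outcome, as a careful person would: the job done as asked, in the order asked, and still so for the second after the job is handed in, with the robot touching nothing.
It also fails if it takes over 38 s, if anything falls off the work surface, if the arm or the gripper's body presses on something with over 40 N, if the wrist force passes 120 N, or if a joint passes its speed limit or range.

## Working session

There is one attempt and no reset: what is moved stays moved. The work goes in short steps, Python scripts to look and compute and a shell command to move; the robot and the scene stay as the last step left them, time stands still between calls to the robot, and variables do not carry over. Pictures are saved under pics/ and viewed, about 8 in all and at most 12, crops included, and the job is handed in when it is done.

```bash
mkdir -p pics
python3 - <<'E'
from bench import telemetry,snapshot,camera_params
import cv2,numpy as np
for n in("scene","side"):
    p,d=snapshot(n); cv2.imwrite(f"pics/{n}0.png",p[:,:,::-1]); np.save(f"{n}0.npy",d); np.save(f"{n}0p.npy",p)
    c=camera_params(n); print(n,np.round(c["K"],1).tolist(),np.round(c["extrinsics"],3).tolist())
s=telemetry.sense(); print(s["time"],s["tool_pos"],s["tcp_rot"],s["finger_gap"])
E
```

```text
scene [[527.1, 0.0, 278.6], [0.0, 527.1, 205.2], [0.0, 0.0, 1.0]] [[0.6, -0.305, 0.74, -505.309], [-0.8, -0.247, 0.547, -767.137], [0.016, -0.92, -0.392, 627.705], [0.0, 0.0, 0.0, 1.0]]
side [[470.1, 0.0, 282.4], [0.0, 470.1, 220.9], [0.0, 0.0, 1.0]] [[-0.991, -0.076, 0.106, 410.786], [-0.128, 0.412, -0.902, 1426.155], [0.025, -0.908, -0.418, 769.326], [0.0, 0.0, 0.0, 1.0]]
0.1 [ 266.0783208 -537.161045   207.2352766] [-1.79902929e+02 -8.15743432e-03  2.63446389e+01] 85.41257985134972
```

View pics/scene0.png

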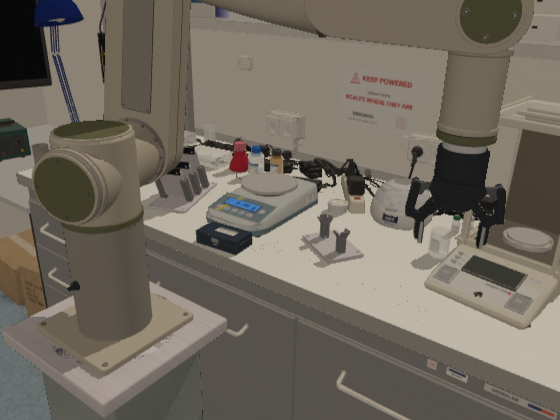

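View pics/side0.png

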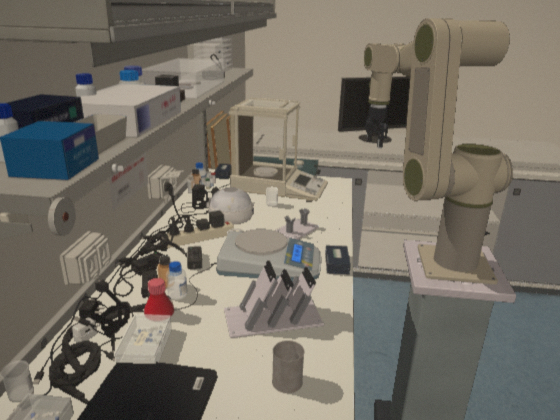

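The scene view shows the rack at (183,190) and the stand at (332,245). In the side view the rack is at (272,300) and the stand at (298,228). I'll zoom in next.

```bash
cat > h.py <<'E'
import numpy as np
from bench import camera_params
def cloud(n,d,cp=None):
    c=cp or camera_params(n);K=c["K"];E=np.array(c["extrinsics"]);v,u=np.mgrid[:d.shape[0],:d.shape[1]]
    P=np.stack([(u-K[0][2])/K[0][0]*d,(v-K[1][2])/K[1][1]*d,d],-1)
    W=P@E[:3,:3].T+E[:3,3]; W[d==0]=np.nan; return W
E
python3 - <<'E'
import cv2,numpy as np
from h import *
p=np.load("side0p.npy")[:,:,::-1];q=np.load("scene0p.npy")[:,:,::-1]
a=cv2.resize(p[250:340,215:335],(480,360),interpolation=3);b=cv2.resize(p[200:245,270:330],(320,240),interpolation=3)
c=cv2.resize(q[150:215,145:225],(480,390),interpolation=3)[:240];b2=cv2.resize(q[205:265,295:375],(320,240),interpolation=3)
im=np.zeros((600,800,3),np.uint8);im[:360,:480]=a;im[:240,480:]=b;im[360:,:480]=c;im[360:,480:]=b2
cv2.imwrite("pics/crop1.png",im)
W=cloud("side",np.load("side0.npy"))
for u,v in[(268,268),(287,278),(310,275),(253,308),(230,328),(318,318),(265,312),(289,222),(304,213),(298,236)]:print(u,v,np.round(W[v,u]))
E
```

```text
268 268 [567. 388. 151.]
287 278 [517. 387. 126.]
310 275 [459. 363. 126.]
253 308 [595. 448.  66.]
230 328 [652. 464.   8.]
318 318 [430. 380.   5.]
265 312 [574. 382.   9.]
289 222 [ 567. -110.   54.]
304 213 [ 521. -199.   55.]
298 236 [531. -92.  10.]
```

View pics/crop1.png

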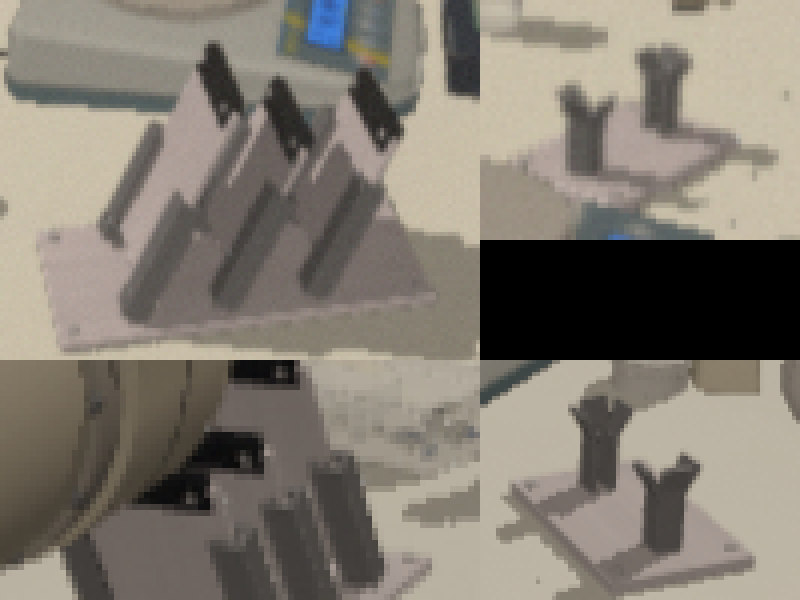

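The crop shows the tall plate in the far slot, the leftmost in the side view. Its strip runs about (263,262)–(273,279) in side pixels. The stand shows two U-channels. Next I'll measure the rack base, the stand base and the strip.

Run:
```python
import cv2,numpy as np
from h import *
def rect(X,nm):
    r=cv2.minAreaRect(X[:,:2].astype(np.float32));print(nm,len(X),np.round(r[0],1),np.round(r[1],1),round(r[2],1))
for n in("side","scene"):
    d=np.load(n+"0.npy");p=np.load(n+"0p.npy").astype(int);W=cloud(n,d)
    for nm,lo,hi in(("rack",(380,280),(700,520)),("stand",(430,-280),(660,-20))):
        m=(W[...,0]>lo[0])&(W[...,0]<hi[0])&(W[...,1]>lo[1])&(W[...,1]<hi[1])
        low=m&(W[...,2]>-8)&(W[...,2]<22)
        # base pinkish: r-b small vs bench yellowish
        rb=p[...,0]-p[...,2]
        t=low&(rb<24)&(p.sum(-1)>200)
        t=t.astype(np.uint8);k,l,s,c=cv2.connectedComponentsWithStats(t,connectivity=4)
        if k<2: continue
        j=1+np.argmax(s[1:,4]);mm=l==j
        print(n,nm,"rb bench",np.percentile(rb[low],[5,25,50,75,95]),s[j],"zmed",np.median(W[mm][:,2]));rect(W[mm],nm)
        if nm=="rack" :
            dk=m&(p.sum(-1)<130)&(W[...,2]>95)
            k,l,s,c=cv2.connectedComponentsWithStats(dk.astype(np.uint8))
            for j in range(1,k):
                if s[j,4]>15:
                    X=W[l==j];print(" strip",s[j],np.round(np.median(X,0),1),np.round(X.min(0)),np.round(X.max(0)));rect(X,"strip")
        else:
            X=W[m&(W[...,2]>30)&(W[...,2]<80)]
            L,lab,cc=cv2.kmeans(X[:,:2].astype(np.float32),2,None,(3,50,.1),5,0);print(" posts",np.round(cc),len(X),[np.round(np.ptp(X[lab[:,0]==i],axis=0)) for i in(0,1)],X[:,2].max())
```

```text
side rack rb bench [12. 18. 22. 31. 33.] [ 224  298  113   42 2708] zmed 7.422009369871091
rack 2708 [518.1 407.6] [301.  187.5] 22.3
 strip [305 269   5   9  22] [470.3 347.9 121.3] [462. 335. 113.] [474. 365. 131.]
strip 22 [469.3 350.5] [ 6.9 30.8] 19.4
 strip [282 273  11  13  47] [521.4 385.  119.8] [501. 354. 112.] [534. 414. 129.]
strip 47 [519.3 384.2] [10.9 67.6] 23.0
side stand rb bench [14. 21. 29. 32. 33.] [277 218  49  22 468] zmed 10.744383955976389
stand 468 [ 533.6 -161.9] [168.3 136.2] 54.6
 posts [[ 568. -116.]
 [ 521. -199.]] 172 [array([37., 42., 44.]), array([39., 37., 44.])] 74.8266046691042
scene rack rb bench [10. 15. 19. 23. 24.] [ 141  181   90   39 1457] zmed 3.8465901490538954
rack 1457 [540.4 379.9] [202.2 319.2] 87.8
 strip [183 148  11   6  56] [564.3 369.  150.2] [556. 352. 139.] [577. 389. 158.]
strip 56 [566.2 370.7] [17.1 37.7] 12.8
 strip [167 162  22  13 118] [517.  343.9 116.9] [461. 316. 100.] [534. 383. 128.]
strip 118 [497.3 348.1] [80.4 43.6] 21.0
scene stand rb bench [14. 19. 23. 24. 24.] [ 288  225   89   45 1604] zmed 7.502064014942789
stand 1604 [ 538.  -151.1] [238.2 199.3] 69.7
 posts [[ 568. -123.]
 [ 516. -204.]] 359 [array([36., 34., 39.]), array([42., 33., 40.])] 69.76122878754074
```

```bash
cat >> h.py <<'E'
from scipy.spatial.transform import Rotation as Ro
from scipy.linalg import fractional_matrix_power as fmp
from bench import telemetry
def T(p,R): M=np.eye(4);M[:3,:3]=R;M[:3,3]=p;return M
def cur(): s=telemetry.sense();return T(s["tool_pos"],Ro.from_euler("xyz",s["tcp_rot"],degrees=True).as_matrix())
def tool(psi,lean):  # jaws along psi (deg, world), tool tilted so that plate top leans back by `lean`
    a,b=np.radians([psi,lean]);h=np.array([np.cos(a),np.sin(a),0]);k=np.array([0,0,1.])
    z=np.sin(b)*h-np.cos(b)*k; y=np.cos(b)*h+np.sin(b)*k; return np.stack([np.cross(y,z),y,z],1)
def rows(A,B,N):
    D=np.linalg.inv(A)@B; M=np.real(fmp(D,1/N)); r=Ro.from_matrix(M[:3,:3]).as_rotvec()/(2*np.pi)
    print(N,"x",np.round(M[:3,3]/50,3).tolist(),np.round(r,4).tolist(),"mm",round(np.linalg.norm(M[:3,3]),1),"deg",round(np.linalg.norm(r)*360,1))
E
python3 - <<'E'
from h import *
print(cur().round(2).tolist());print(tool(-31,0).round(2).tolist())
rows(cur(),T([470,-190,330],tool(-31,0)),11)
E
```

```text
[[0.9, 0.44, -0.0, 266.08], [0.44, -0.9, 0.0, -537.16], [0.0, -0.0, -1.0, 207.24], [0.0, 0.0, 0.0, 1.0]]
[[0.52, 0.86, 0.0], [0.86, -0.52, -0.0], [0.0, 0.0, -1.0]]
11 x [0.704, -0.234, -0.223] [-0.0, -0.0, -0.0082] mm 38.7 deg 3.0
```

```bash
python3 -m jog '[[[0,0,-0.8,0,0,0,0.4],[0,0,-0.8,0,0,0,0.4],[0,0,-0.85,0,0,0,0.4],[0.704,-0.234,0,0,0,-0.0082,0.4],[0.704,-0.234,0,0,0,-0.0082,0.4],[0.704,-0.234,0,0,0,-0.0082,0.4],[0.704,-0.234,0,0,0,-0.0082,0.4],[0.704,-0.234,0,0,0,-0.0082,0.4],[0.704,-0.234,0,0,0,-0.0082,0.4],[0.704,-0.234,0,0,0,-0.0082,0.4],[0.704,-0.234,0,0,0,-0.0082,0.4],[0.704,-0.234,0,0,0,-0.0082,0.4]]]'
python3 -m jog '[[[0.704,-0.234,0,0,0,-0.0082,0.4],[0.704,-0.234,0,0,0,-0.0082,0.4],[0,0,0,0,0,0,0.4],[0,0,0,0,0,0,0.4]]]'
python3 - <<'E'
from h import *
from bench import snapshot
import cv2
cp=camera_params("wrist");p,d=snapshot("wrist");np.save("w1.npy",d);np.save("w1p.npy",p)
np.save("w1E.npy",cp["extrinsics"]);np.save("w1K.npy",cp["K"]);cv2.imwrite("pics/w1.png",p[:,:,::-1])
print(np.round(cp["extrinsics"],2).tolist(),cp["K"][0]);print(cur().round(1).tolist())
E
```

```text
time: 1.6
tool_pos: [449.0, -260.4, 330.1]
tcp_rot: [-179.9, -0.0, 53.0]
ft_force: [0.4, -0.6, -0.0]
finger_gap: 34.7
time: 2.1
tool_pos: [470.5, -191.0, 330.4]
tcp_rot: [-180.0, 0.0, 58.8]
ft_force: [0.2, 0.2, -1.0]
finger_gap: 34.1
[[0.86, -0.5, -0.13, 505.62], [-0.52, -0.83, -0.22, -135.03], [-0.0, 0.26, -0.97, 495.13], [0.0, 0.0, 0.0, 1.0]] [334.23701015   0.         280.65145746]
[[0.5, 0.9, -0.0, 470.4], [0.9, -0.5, -0.0, -191.4], [-0.0, -0.0, -1.0, 330.4], [0.0, 0.0, 0.0, 1.0]]
```

View pics/w1.png

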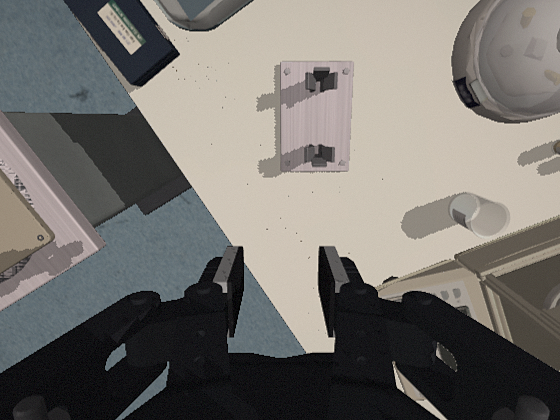

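The wrist view shows the stand base at about (281–353, 60–172), with U-posts at (321,80) and (319,153). The beaker is at (480,213), clear of it.

Run:
```python
from h import *
import cv2
d=np.load("w1.npy");p=np.load("w1p.npy").astype(int);cp=dict(K=np.load("w1K.npy"),extrinsics=np.load("w1E.npy"));W=cloud("wrist",d,cp)
roi=np.zeros(d.shape,bool);roi[50:185,255:370]=1
rb=p[...,0]-p[...,2]
m=roi&(W[...,2]>5)&(W[...,2]<85)
m=m.astype(np.uint8);k,l,s,c=cv2.connectedComponentsWithStats(m);j=1+np.argmax(s[1:,4]);m=l==j;print(s[j],np.median(W[m][:,2]))
t=m&(abs(W[...,2]-10)<4);X=W[t];r=cv2.minAreaRect(X[:,:2].astype(np.float32));print("depth base",r, np.median(X[:,2]))
# colour based: pixel rect cast on z=10
t2=(roi&(rb<12)&(p.sum(-1)>300)).astype(np.uint8);k,l,s,c=cv2.connectedComponentsWithStats(t2);j=1+np.argmax(s[1:,4]);print("col",s[j])
v,u=np.nonzero(l==j);K,E=cp["K"],cp["extrinsics"]
def cast(u,v,z):
    ray=np.stack([(u-K[0,2])/K[0,0],(v-K[1,2])/K[1,1],np.ones(len(u))],-1)@E[:3,:3].T;return E[:3,3]+ray*((z-E[2,3])/ray[:,2])[:,None]
Y=cast(u,v,10.);print("col base",cv2.minAreaRect(Y[:,:2].astype(np.float32)))
X=W[roi&(W[...,2]>40)&(W[...,2]<80)]
L,lab,cc=cv2.kmeans(X[:,:2].astype(np.float32),2,None,(3,50,.1),5,0);print("posts",cc,[cv2.minAreaRect(X[lab[:,0]==i][:,:2].astype(np.float32)) for i in(0,1)],len(X),X[:,2].max())
c=cv2.resize(p[55:180,265:365].astype(np.uint8)[:,:,::-1],(480,600),interpolation=2);cv2.imwrite("pics/w1c.png",c)
```

```text
[ 280   62   74  110 7802] 9.39888938361176
depth base ((546.175537109375, -162.4122314453125), (148.60150146484375, 99.808837890625), 58.8544921875) 9.189261860923494
col [280  72  44  37 578]
col base ((543.92431640625, -116.60140991210938), (33.25497817993164, 61.493385314941406), 83.23563385009766)
posts [[ 522.8165  -202.11838]
 [ 570.71454 -121.99448]] [((522.3002319335938, -202.21578979492188), (23.703577041625977, 38.886417388916016), 59.28361892700195), ((570.49560546875, -121.50578308105469), (24.54134178161621, 38.92665100097656), 59.25141143798828)] 1069 71.86479704012021
```

View pics/w1c.png

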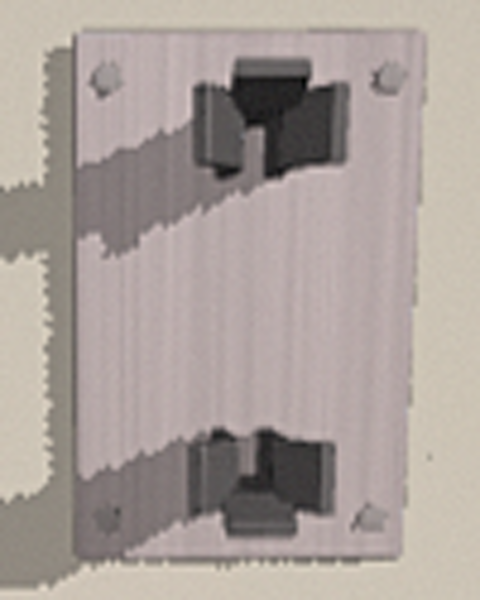

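Stand centre is about (546.3, -162) and the slot axis is at 59°, so the jaws go along -31°. Measured base size (149 x 100) matches. On to the rack.

Run:
```python
from h import *
rows(cur(),T([530,290,320],tool(20,25)),12)
```

```text
12 x [0.833, -0.019, 0.042] [-0.0054, 0.0026, -0.0117] mm 41.7 deg 4.7
```

```bash
python3 -m jog '[[[0.833,-0.019,0.042,-0.0054,0.0026,-0.0117,0.4],[0.833,-0.019,0.042,-0.0054,0.0026,-0.0117,0.4],[0.833,-0.019,0.042,-0.0054,0.0026,-0.0117,0.4],[0.833,-0.019,0.042,-0.0054,0.0026,-0.0117,0.4],[0.833,-0.019,0.042,-0.0054,0.0026,-0.0117,0.4],[0.833,-0.019,0.042,-0.0054,0.0026,-0.0117,0.4],[0.833,-0.019,0.042,-0.0054,0.0026,-0.0117,0.4],[0.833,-0.019,0.042,-0.0054,0.0026,-0.0117,0.4],[0.833,-0.019,0.042,-0.0054,0.0026,-0.0117,0.4],[0.833,-0.019,0.042,-0.0054,0.0026,-0.0117,0.4],[0.833,-0.019,0.042,-0.0054,0.0026,-0.0117,0.4],[0.833,-0.019,0.042,-0.0054,0.0026,-0.0117,0.4]]]'
python3 -m jog '[[[0,0,0,0,0,0,0.4],[0,0,0,0,0,0,0.4]]]'
cat > look.py <<'E'
import sys,cv2,numpy as np
from h import *
from bench import snapshot
n=sys.argv[1];cp=camera_params("wrist");p,d=snapshot("wrist")
np.savez(n+".npz",d=d,p=p,E=cp["extrinsics"],K=cp["K"]);cv2.imwrite(f"pics/{n}.png",p[:,:,::-1])
E
python3 look.py w2
```

```text
time: 3.65
tool_pos: [529.5, 290.4, 320.3]
tcp_rot: [154.9, 0.0, 110.2]
ft_force: [-0.0, -0.5, -0.3]
finger_gap: 33.8
time: 3.9
tool_pos: [529.6, 289.3, 320.3]
tcp_rot: [155.0, 0.0, 110.1]
ft_force: [0.2, 0.5, -0.1]
finger_gap: 34.2
```

View pics/w2.png

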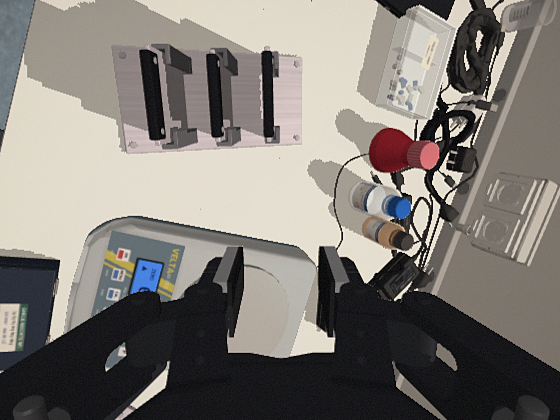

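The wrist view shows three strips at (152,95), (215,95) and (268,93). I'll measure their heights.

```bash
cat > strips.py <<'E'
import sys,cv2
from h import *
f=np.load(sys.argv[1]+".npz");p=f["p"].astype(int);W=cloud("",f["d"],dict(K=f["K"],extrinsics=f["E"]))
m=(p.sum(-1)<110)&(W[...,2]>95)&(W[...,2]<175)&(W[...,0]<700)&(W[...,1]>290)&(W[...,1]<480)
k,l,s,c=cv2.connectedComponentsWithStats(m.astype(np.uint8))
for j in range(1,k):
    if s[j,4]>200:
        X=W[l==j];z=X[:,2];top=X[z>np.percentile(z,98)-9]
        r=cv2.minAreaRect(top[:,:2].astype(np.float32));_,_,Vt=np.linalg.svd((top-top.mean(0))[:,:2]);
        print(s[j],"zmax",round(np.percentile(z,98),1),"top rect",np.round(r[0],1),np.round(r[1],1),"dir",round(np.degrees(np.arctan2(Vt[0,1],Vt[0,0]))%180,1),"topz",round(top[:,2].mean(),1))
m=(abs(W[...,2]-8)<4)&(W[...,0]>380)&(W[...,0]<700)&(W[...,1]>290)&(W[...,1]<500)
k,l,s,c=cv2.connectedComponentsWithStats(m.astype(np.uint8));X=W[l==1+np.argmax(s[1:,4])];print("base",cv2.minAreaRect(X[:,:2].astype(np.float32)),X[:,2].mean())
E
python3 strips.py w2
```

```text
[ 140   50   26   90 1391] zmax 126.9 top rect [463.5 354.5] [12.6 78.3] dir 111.2 topz 124.1
[262  51  12  86 822] zmax 158.5 top rect [560.7 392.3] [12.5 78.1] dir 111.2 topz 156.3
[207  54  17  83 965] zmax 126.8 top rect [518.8 376.2] [12.6 77.7] dir 111.0 topz 124.3
base ((553.4456787109375, 388.73095703125), (249.04214477539062, 125.14657592773438), 21.063852310180664) 7.033156690689295
```

The far plate (z 158) is the tall one, and the rack base and strip measurements agree. Strip centre is about (564.5, 393.4, 147.5), jaw direction 21.1°.

Run:
```python
from h import *
R=tool(21.1,25);S=np.array([564.5,393.4,147.5]);G=S+19*R[:,2];P=G-65*R[:,2]
print(G.round(1),P.round(1));rows(cur(),T(P,R),5);rows(T(P,R),T(G,R),4)
```

```text
[572.  396.3 130.3] [546.4 386.4 189.2]
5 x [0.342, -0.043, 0.56] [0.0, 0.0002, -0.0005] mm 32.9 deg 0.2
4 x [-0.0, 0.0, 0.325] [0.0, -0.0, 0.0] mm 16.2 deg 0.0
```

```bash
python3 -m jog '[[[0.342,-0.043,0.56,0,0.0002,-0.0005,0.4],[0.342,-0.043,0.56,0,0.0002,-0.0005,0.4],[0.342,-0.043,0.56,0,0.0002,-0.0005,0.4],[0.342,-0.043,0.56,0,0.0002,-0.0005,0.4],[0.342,-0.043,0.56,0,0.0002,-0.0005,0.4],[0,0,0,0,0,0,0.4],[0,0,0,0,0,0,0.4]]]'
python3 look.py w3;python3 strips.py w3
python3 - <<'E'
from h import *
R=tool(21.1,25);S=np.array([564.5,393.4,147.5]);G=S+19*R[:,2]
rows(cur(),T(G,R),4)
E
```

```text
time: 4.82
tool_pos: [546.4, 386.8, 190.1]
tcp_rot: [154.9, 0.1, 111.1]
ft_force: [1.2, -0.3, -0.1]
finger_gap: 33.9
[ 184  156   27  118 2154] zmax 126.8 top rect [519.1 376.4] [12.3 79.1] dir 110.8 topz 124.3
[ 269  158   16  122 1749] zmax 158.5 top rect [559.  392.1] [11.8 78.7] dir 111.0 topz 156.3
[  74  161   48  131 3827] zmax 126.8 top rect [463.3 355.2] [12.5 78.6] dir 111.2 topz 123.9
base ((554.2565307617188, 388.7452697753906), (250.2804718017578, 124.62560272216797), 20.911235809326172) 7.072834054432949
4 x [-0.002, -0.007, 0.332] [0.0001, 0.0, 0.0] mm 16.6 deg 0.0
```

View pics/w3.png

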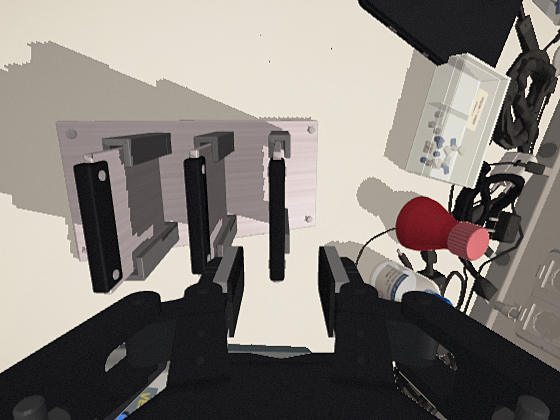

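The strip (x≈277) sits centred between the fingers (238 and 320). Descend and grip.

```bash
python3 -m jog '[[[0,-0.007,0.332,0,0,0,0.4],[0,-0.007,0.332,0,0,0,0.4],[0,-0.007,0.332,0,0,0,0.4],[0,-0.007,0.332,0,0,0,0.4],[0,0,0,0,0,0,0.4],[0,0,0,0,0,0,0]]]' 40
python3 -m jog '[[[0,0,0,0,0,0,0],[0,0,0,0,0,0,0],[0,0,0,0,0,0,0],[0,0,0,0,0,0,0]]]' 70
```

```text
time: 5.62
tool_pos: [570.6, 397.5, 128.4]
tcp_rot: [155.0, 0.0, 111.2]
ft_force: [-0.2, -0.3, 0.2]
finger_gap: 17.1
time: 6.12
tool_pos: [570.8, 397.7, 129.2]
tcp_rot: [154.9, 0.0, 111.2]
ft_force: [-3.5, -0.7, 6.4]
finger_gap: 6.9
```

```bash
python3 -m jog '[[[0,0,0,0,0,0,0],[0,0,0,0,0,0,0]]]'; python3 look.py w4
```

```text
time: 6.38
tool_pos: [570.9, 397.7, 129.2]
tcp_rot: [154.9, 0.0, 111.2]
ft_force: [-3.6, -1.8, 5.7]
finger_gap: 7.7
```

View pics/w4.png

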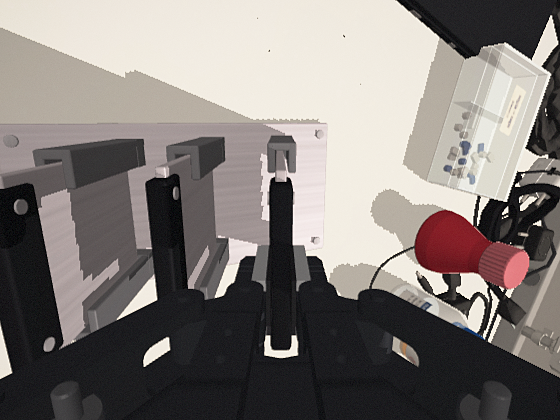

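The strip is held between the pads at (280,290), centred. Draw it out along the slot.

```bash
python3 -m jog '[[[0,0,-0.2,0,0,0,0],[0,0,-0.3,0,0,0,0],[0,0,-0.3,0,0,0,0]]]'; python3 -m jog '[[[0,0,-0.3,0,0,0,0],[0,0,-0.3,0,0,0,0],[0,0,-0.3,0,0,0,0],[0,0,-0.3,0,0,0,0],[0,0,-0.3,0,0,0,0],[0,0,-0.3,0,0,0,0],[0,0,-0.3,0,0,0,0]]]'
python3 - <<'E'
from h import *
A=cur();A[2,3]=max(A[2,3],0)
B=T([540,260,310],tool(15,0));rows(A,B,8)
C=T([546.3,-162,310],tool(-31,0));rows(B,C,12)
E
```

```text
time: 6.8
tool_pos: [554.2, 391.0, 165.5]
tcp_rot: [155.0, 0.1, 111.2]
ft_force: [1.2, -0.1, -2.3]
finger_gap: 7.6
time: 7.68
tool_pos: [512.8, 375.1, 260.5]
tcp_rot: [155.0, 0.0, 111.2]
ft_force: [0.7, -0.2, -2.4]
finger_gap: 6.7
8 x [-0.294, 0.004, -0.128] [0.0087, -0.0005, 0.0021] mm 16.0 deg 3.2
12 x [-0.717, 0.087, 0.0] [0.0, 0.0, 0.0106] mm 36.1 deg 3.8
```

```bash
python3 -m jog '[[[-0.294,0.004,-0.128,0.0087,-0.0005,0.0021,0],[-0.294,0.004,-0.128,0.0087,-0.0005,0.0021,0],[-0.294,0.004,-0.128,0.0087,-0.0005,0.0021,0],[-0.294,0.004,-0.128,0.0087,-0.0005,0.0021,0],[-0.294,0.004,-0.128,0.0087,-0.0005,0.0021,0],[-0.294,0.004,-0.128,0.0087,-0.0005,0.0021,0],[-0.294,0.004,-0.128,0.0087,-0.0005,0.0021,0],[-0.294,0.004,-0.128,0.0087,-0.0005,0.0021,0]]]'
python3 -m jog '[[[-0.717,0.087,0,0,0,0.0106,0],[-0.717,0.087,0,0,0,0.0106,0],[-0.717,0.087,0,0,0,0.0106,0],[-0.717,0.087,0,0,0,0.0106,0],[-0.717,0.087,0,0,0,0.0106,0],[-0.717,0.087,0,0,0,0.0106,0],[-0.717,0.087,0,0,0,0.0106,0],[-0.717,0.087,0,0,0,0.0106,0],[-0.717,0.087,0,0,0,0.0106,0],[-0.717,0.087,0,0,0,0.0106,0],[-0.717,0.087,0,0,0,0.0106,0],[-0.717,0.087,0,0,0,0.0106,0]]]'
python3 -m jog '[[[0,0,0,0,0,0,0],[0,0,0,0,0,0,0],[0,0,0,0,0,0,0]]]'
python3 look.py w5
python3 - <<'E'
from h import *
from bench import snapshot
import cv2
for n in("side","scene"):
    p,d=snapshot(n);np.savez(n+"5.npz",p=p,d=d);W=cloud(n,d)
    m=(abs(W[...,0]-546)<90)&(abs(W[...,1]+162)<90)&(W[...,2]>150)&(W[...,2]<290)
    X=W[m]
    if len(X)<50: print(n,len(X));continue
    lo=X[X[:,2]<np.percentile(X[:,2],1)+40];hi=p.astype(int)
    for a,b in((170,205),(205,245)):
        Y=X[(X[:,2]>a)&(X[:,2]<b)];r=cv2.minAreaRect(Y[:,:2].astype(np.float32)) if len(Y)>5 else None;print(n,a,b,len(Y),r)
    print(n,"zmin",np.percentile(X[:,2],[1,5]))
a=np.load("side5.npz")["p"];b=np.load("scene5.npz")["p"];w=np.load("w5.npz")["p"]
im=np.zeros((420,800,3),np.uint8);im[:,:400]=cv2.resize(w[:,:,::-1],(400,420));im[:210,400:]=cv2.resize(a[120:250,220:400,::-1],(400,210));im[210:,400:]=cv2.resize(b[120:275,250:430,::-1],(400,210))
cv2.imwrite("pics/c5.png",im);print(cur().round(3).tolist())
E
```

```text
time: 8.68
tool_pos: [540.4, 259.7, 310.0]
tcp_rot: [-179.9, 0.1, 105.0]
ft_force: [-0.7, 0.5, -1.8]
finger_gap: 7.5
time: 10.18
tool_pos: [546.8, -162.9, 310.6]
tcp_rot: [179.9, 0.1, 59.1]
ft_force: [-0.1, -0.3, -1.9]
finger_gap: 7.6
time: 10.55
tool_pos: [547.5, -160.8, 310.3]
tcp_rot: [179.9, 0.1, 59.3]
ft_force: [0.0, 0.7, -2.0]
finger_gap: 7.3
side 170 205 45 ((546.8158569335938, -157.94094848632812), (88.16165161132812, 12.9584379196167), 58.02643966674805)
side 205 245 168 ((542.9031372070312, -160.05545043945312), (99.62054443359375, 13.916291236877441), 56.96757125854492)
side zmin [193.36565214 198.44817976]
scene 170 205 101 ((545.3309326171875, -160.79071044921875), (90.12886047363281, 5.9319257736206055), 60.34687805175781)
scene 205 245 320 ((544.5895385742188, -160.662353515625), (98.86139678955078, 9.594893455505371), 60.51383972167969)
scene zmin [192.53922931 196.79674759]
[[0.511, 0.86, 0.0, 547.479], [0.86, -0.511, -0.002, -160.996], [-0.002, 0.001, -1.0, 310.164], [0.0, 0.0, 0.0, 1.0]]
```

View pics/c5.png

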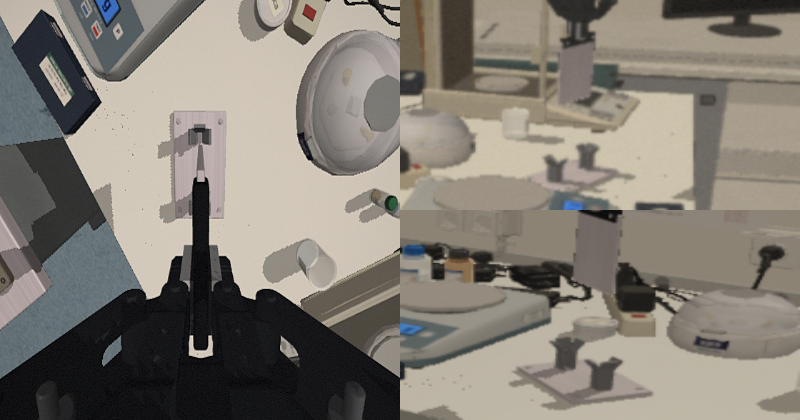

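The plate hangs upright over the stand, lined up with the slot. I'll check strip against stand in the same wrist picture.

Run:
```python
from h import *
import cv2
f=np.load("w5.npz");p=f["p"].astype(int);W=cloud("",f["d"],dict(K=f["K"],extrinsics=f["E"]))
c0=np.array([546.3,-162]);tx=np.array([.515,.857]);ty=np.array([.857,-.515])
def rep(n,X):
    X=X[~np.isnan(X[:,0])];r=cv2.minAreaRect(X[:,:2].astype(np.float32));c=np.array(r[0])-c0;print(n,len(X),np.round(r[0],1),np.round(r[1],1),round(r[2],1),"along/across",np.round([c@tx,c@ty],1),"z",X[:,2].mean().round(1))
L=(W[...,:2]-c0)@np.stack([tx,ty],1)
near=(abs(L[...,0])<100)&(abs(L[...,1])<65)
m=near&(abs(W[...,2]-9)<4)
k,l,s,c=cv2.connectedComponentsWithStats(m.astype(np.uint8));X=W[np.isin(l,[j for j in range(1,k) if s[j,4]>300])];rep("base",X)
q=(abs(W[...,2]-9)<4)&near
m=near&(abs(L[...,1])<12)&(W[...,2]>325)&(W[...,2]<350);rep("strip top",W[m]);print(np.percentile(W[m][:,2],[5,50,95]))
Y=L[near&(abs(L[...,1])<12)&(W[...,2]>310)&(W[...,2]<350)];print("along extent",np.percentile(Y[:,0],[0.5,99.5]),"n",len(Y))
v,u=np.nonzero(m);print(u.min(),u.max(),v.min(),v.max())
Z=W[near&(abs(L[...,1])<20)&(W[...,2]>40)&(W[...,2]<80)];rep("post",Z)
```

```text
base 5649 [ 546.3 -161.7] [149.  100.1] 59.1 along/across [ 0.3 -0.1] z 9.2
strip top 4143 [ 547.4 -158.5] [84.7 23.2] 53.1 along/across [ 3.5 -0.9] z 340.4
[332.9799375  340.71596406 344.56022582]
along extent [-38.02529695  45.75139629] n 4201
248 306 168 350
post 603 [ 547.9 -159.5] [112.7  38.6] 59.4 along/across [3.  0.1] z 63.4
```

The base is confirmed and the plate's offset is about 1 mm along the slot. Foot at about z 190. Lower to just above the mouth, then go in slowly.

```bash
python3 -m jog '[[[-0.02,-0.01,0.5,0,0,0,0],[0,0,0.5,0,0,0,0],[0,0,0.5,0,0,0,0],[0,0,0.5,0,0,0,0],[0,0,0.3,0,0,0,0],[0,0,0,0,0,0,0],[0,0,0,0,0,0,0]]]'; python3 -m jog '[[[0,0,0.15,0,0,0,0],[0,0,0.15,0,0,0,0],[0,0,0.15,0,0,0,0],[0,0,0,0,0,0,0]]]';python3 -m jog '[[[0,0,0.1,0,0,0,0],[0,0,0.1,0,0,0,0],[0,0,0.1,0,0,0,0],[0,0,0,0,0,0,0]]]'
```

```text
time: 11.58
tool_pos: [546.9, -162.8, 196.4]
tcp_rot: [179.8, 0.1, 59.2]
ft_force: [0.6, 0.2, -1.1]
finger_gap: 7.7
time: 12.08
tool_pos: [545.6, -162.5, 171.4]
tcp_rot: [-180.0, 0.1, 59.2]
ft_force: [-0.3, -0.3, -1.7]
finger_gap: 7.1
time: 12.58
tool_pos: [545.9, -162.6, 156.9]
tcp_rot: [180.0, 0.1, 59.2]
ft_force: [-0.2, 0.5, -1.6]
finger_gap: 7.3
```

```bash
python3 -m jog '[[[0,0,0.1,0,0,0,0],[0,0,0.1,0,0,0,0],[0,0,0.1,0,0,0,0],[0,0,0.1,0,0,0,0],[0,0,0,0,0,0,0]]]'; python3 -m jog '[[[0,0,0.04,0,0,0,0],[0,0,0.04,0,0,0,0],[0,0,0,0,0,0,0]]]'; python3 -m jog '[[[0,0,0.03,0,0,0,0],[0,0,0,0,0,0,0]]]'
```

```text
time: 13.2
tool_pos: [545.9, -162.7, 136.9]
tcp_rot: [180.0, 0.1, 59.2]
ft_force: [0.3, -0.4, -2.2]
finger_gap: 7.5
time: 13.58
tool_pos: [546.2, -162.8, 133.5]
tcp_rot: [179.9, 0.1, 59.2]
ft_force: [0.4, -0.2, -1.7]
finger_gap: 7.2
time: 13.82
tool_pos: [546.2, -162.8, 132.0]
tcp_rot: [179.9, 0.1, 59.2]
ft_force: [0.5, -1.1, -1.8]
finger_gap: 7.4
```

```bash
python3 -m jog '[[[0,0,0.03,0,0,0,0],[0,0,0,0,0,0,0]]]'; python3 -m jog '[[[0,0,0.02,0,0,0,0],[0,0,0,0,0,0,0]]]'
```

```text
time: 14.08
tool_pos: [546.2, -162.8, 130.5]
tcp_rot: [179.9, 0.1, 59.2]
ft_force: [-0.9, 0.4, -2.1]
finger_gap: 7.7
time: 14.32
tool_pos: [546.2, -162.8, 129.5]
tcp_rot: [179.9, 0.1, 59.2]
ft_force: [0.4, 0.2, -2.6]
finger_gap: 7.4
```

```bash
python3 -m jog '[[[0,0,0.02,0,0,0,0],[0,0,0,0,0,0,0]]]'; python3 -m jog '[[[0,0,0.02,0,0,0,0],[0,0,0,0,0,0,0]]]'; python3 -m jog '[[[0,0,0.01,0,0,0,0],[0,0,0,0,0,0,0]]]'
```

```text
time: 14.58
tool_pos: [546.4, -162.9, 128.7]
tcp_rot: [179.9, 0.1, 59.2]
ft_force: [0.6, -0.3, -1.7]
finger_gap: 7.4
time: 14.82
tool_pos: [546.9, -163.3, 128.6]
tcp_rot: [179.8, 0.1, 59.2]
ft_force: [-1.0, -1.0, 5.3]
finger_gap: 7.7
time: 15.08
tool_pos: [547.2, -163.5, 128.6]
tcp_rot: [179.8, 0.1, 59.2]
ft_force: [-0.6, -1.5, 7.0]
finger_gap: 7.3
```

It touched the floor at TCP z 128.6, where the force turned upward by about 9 N; I expected about 130. Release and retreat.

```bash
python3 -m jog '[[[0,0,0,0,0,0,0.15],[0,0,0,0,0,0,0.25],[0,0,0,0,0,0,0.35],[0,0,0,0,0,0,0.35],[0,0,0,0,0,0,0.35],[0,0,0,0,0,0,0.35]]]'; python3 -m jog '[[[0,0,-0.3,0,0,0,0.35],[0,0,-0.5,0,0,0,0.35],[0,0,-0.6,0,0,0,0.35],[0,0,-0.6,0,0,0,0.35],[-0.5,0,-0.5,0,0,0,0.35],[-0.8,0,-0.2,0,0,0,0.35],[-0.8,0,0,0,0,0,0.35],[0,0,0,0,0,0,0.35],[0,0,0,0,0,0,0.35]]]'
python3 look.py w6
python3 - <<'E'
from h import *
from bench import snapshot
import cv2
f=np.load("w6.npz");W=cloud("",f["d"],dict(K=f["K"],extrinsics=f["E"]));p=f["p"]
m=(abs(W[...,0]-546)<60)&(abs(W[...,1]+162)<60)&(W[...,2]>100)&(W[...,2]<200)
X=W[m];print("plate top z",np.percentile(X[:,2],[50,98]),cv2.minAreaRect(X[X[:,2]>150][:,:2].astype(np.float32)))
im=np.zeros((420,800,3),np.uint8);im[:,:400]=cv2.resize(p[:,:,::-1],(400,420))
a=snapshot("side")[0];b=snapshot("scene")[0]
im[:210,400:]=cv2.resize(a[170:340,200:400,::-1],(400,210));im[210:,400:]=cv2.resize(b[140:275,140:390,::-1],(400,210));cv2.imwrite("pics/c6.png",im)
E
```

```text
time: 15.82
tool_pos: [546.3, -162.9, 127.1]
tcp_rot: [179.9, 0.1, 59.2]
ft_force: [0.7, 0.1, -0.2]
finger_gap: 30.2
time: 16.95
tool_pos: [492.8, -252.6, 263.2]
tcp_rot: [179.9, 0.1, 59.2]
ft_force: [0.6, 0.2, 0.0]
finger_gap: 29.8
plate top z [158.79431797 160.58489993] ((546.4637451171875, -164.46060180664062), (88.59054565429688, 11.238059043884277), 58.91022872924805)
```

View pics/c6.png

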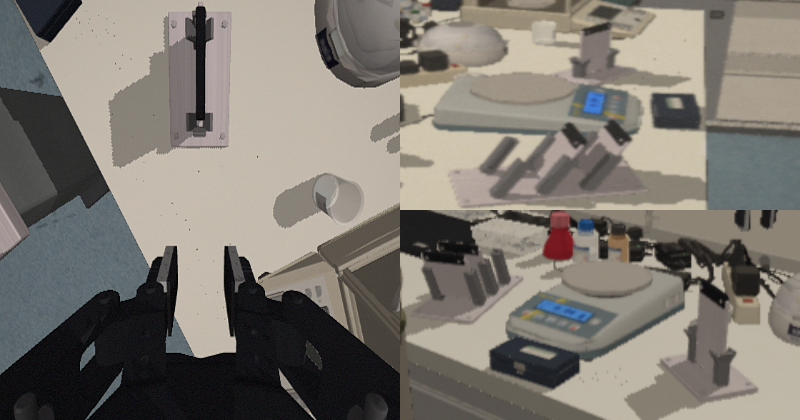

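The plate stands upright in the slot, with its top at z 160 (10 + 150, so fully down). The two short plates are still in the rack and the bystanders look undisturbed.

```bash
python3 -c "
from bench import job;print(job.hand_in())"
```

```text
the job is handed in; nothing more can be done
None
```

The tall plate now stands, strip uppermost, in the slot of the upright stand, and the job is handed in. I found it in the far slot of the rack, drew it out along the 25° lean, turned it upright, and lowered it until it touched the floor of the slot before letting go.

**Last checks:**
- **Seating:** the top edge is at z ≈ 160 mm, which matches a plate fully down (10 + 150). Contact showed about 9 N upward.
- **Alignment:** the plate's axis is at 58.9°, against 59.1° for the stand.
- **Surroundings:** by eye in the last pictures, both short plates are still in the rack and the case and beaker look undisturbed. I did not measure them again or check the tin separately.
- **Robot:** the gripper is clear, and the clock read about 17 s, against the 38 s limit.

**Disagreement:** the finger gap read about 7.5 mm on the 10 mm strip. The wrist picture showed a sound grip and nothing slipped.

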